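Feed the long gauge block through the flap of its lane

TASK

One of the two lanes of the grey feed box holds a long steel gauge block, the other a short one. Without gripping or lifting it, push the long block steadily along its lane with the fingertips so that it swings the weighted flap open and slides right through into the bay behind, far enough to be clear of the flap, then withdraw the fingers so that the flap falls shut behind it. Don't flick the block, and leave the short block, the other flap and the things lying around alone.

Things in the scene. Friction and masses are not known exactly. Their poses are not given: they have to be found in the camera images.
- feed_box: Grey two-lane feed box, fixed: x -140 to 166 mm, y -81 to 81. Origin: on the bench top, mid-width, in the plane of the shut flaps. x runs along the lanes, from the open end (robot side) past the flaps to the bay; y left, z up. Floor top z = 4. Two lanes, open above, 50 wide, centred at y = +50 and -50. Walls: outer top z 16 before the flaps, 30 in the bay; end wall inside at x = 160.
- flap_left (a joint): Angle (rad) of the left lane's flap: aluminium plate 3 mm thick, 100 g, closing the lane at x = 0 of the feed box, with its top 23 to 33 mm over the floor. 0 = shut; grows to 1.5 as its free edge swings into the bay (+x); cannot swing outwards. Hung 58 mm long on a leaning pin, so it falls shut by its weight within about 1 s when let go. Opens with under 1 N.
- flap_right (a joint): The same for the right lane's flap (mirror image; both pins stand on the middle island).
- lane_left (a point): Point on the left lane's floor (4 mm over the bench), on its centre line, in the plane of the shut flap; axes as the feed box. The flap's pin stands beside the lane, on the 50 mm wide island between the lanes (top 16 mm over the bench; post and cross bar at x -8 to 8, y -23 to 23 of the feed box, up to 44 mm over the bench).
- lane_right (a point): The same point of the right lane. An open flap lies along the block's side and reaches 58 mm into the bay (feed box x = 58): it can fall shut only when the block's rear end is past that and the fingers are out.
- long_block_centre (a point): Centre of the long ground-steel block: 72 mm long (its y axis, along the lane), 30 wide (x), 24 high (z), about 0.4 kg. It starts flat on the floor of one of the lanes, before the flap, up to 6 mm off the lane's centre line and 0.1 rad askew.
- short_block_centre (a point): Centre of the short ground-steel block, 24 x 26 x 22 mm, which stands in the other lane, before its flap. To be left alone.
- ring_gauge: Plain steel ring, 58 mm across, 18 mm high, lying on the bench to the left; origin under its centre. To be left alone.
- loupe: Black eye loupe, 41 mm across, 31 mm high, on the bench to the left; origin under its centre. To be left alone.
- eraser: Eraser in a sleeve, 21 x 46 x 12 mm, on the bench to the right; origin under its centre. To be left alone.
- long_block: The same long block; origin at the middle of its underside, axes as above.
Not all that is in view belongs to the job. What is shaped like the long_block but brown or yellow is not meant.

How it is judged (in metres and radians):
On the way, in this order (a step that is already met when the one before it is completed fails the run):
1. the flap of the long block's lane is pushed open (((y of long_block_centre in the frame of feed_box above 0 m and value of joint flap_left above 0.3 rad) or (y of long_block_centre in the frame of feed_box below 0 m and value of joint flap_right above 0.3 rad))), for 0.1 s.
2. the long block is right through, past the flap (x of long_block_centre in the frame of feed_box above 0.08 m), for 0.1 s.
At the end, for the whole second after the job is handed in: The long block lies flat and at rest on the floor of the bay behind the flap of its lane (its centre at least 80 mm past the plane of the flaps), and both flaps hang shut (within 0.06 rad) (x of long_block_centre in the frame of feed_box between 0.08 and 0.135 m and z of long_block_centre in the frame of feed_box below 0.02 m and angle between long_block_centre's own z axis and vertical below 0.1 rad and (y of long_block_centre in the frame of feed_box between 0.033 and 0.067 m or y of long_block_centre in the frame of feed_box between -0.067 and -0.033 m) and value of joint each of flap_left, flap_right below 0.06 rad and linear speed of long_block below 0.01 m/s); the robot touches nothing.
It fails at once if the long block is lifted (its centre over 10 mm above where it lies) or tipped (z of long_block_centre in the frame of feed_box above 0.026 m or angle between long_block_centre's own z axis and vertical above 0.35 rad).
It fails at once if the long block is flicked (over 0.4 m/s) (linear speed of long_block above 0.4 m/s).
It fails at once if the other lane's flap is pushed open (over 0.15 rad) ((y of long_block_centre in the frame of feed_box above 0 m and value of joint flap_right above 0.15 rad) or (y of long_block_centre in the frame of feed_box below 0 m and value of joint flap_left above 0.15 rad)).
It fails at once if the short block is moved over 12 mm (distance of short_block_centre from where it was at the start of the episode above 0.012 m).
It fails at once if a thing lying around is moved over 20 mm (distance of any of ring_gauge, loupe, eraser from where it was at the start of the episode above 0.02 m).
It also fails if it takes over 40 s, if anything falls off the work surface, if the arm or the gripper's body presses on something with over 40 N, if the wrist force passes 120 N, or if a joint passes its speed limit or range.

ROBOT

A 6-joint arm with a two-finger parallel gripper is mounted at the origin on a cart in front of the work surface, level with it; the furniture and walls round the work are solid. World frame = base frame: x ahead of the robot, y to its left, z up, the work surface at z = 0. Lengths are in m, angles in degrees, forces in N, time in s.
With the tool pointing down it reaches from about 0.35 to 0.85 m from the base axis. Payload 8.1 kg.
Tool frame: the origin (TCP) lies midway between the tips of the shut fingers; the grasp point (between the pads) lies bot.grip_depth behind it (bot.grip_depth is the distance from the TCP to the grasp point, in m); z points along the fingers, x is the direction in which the jaws open and shut, and the axes are right-handed (so a half turn about z gives the same grasp; the last joint's range is limited). The gripper opens to 85 mm and grips with 20 to 120 N. Pads are 22 mm wide; open, the fingers measure 114 mm over their backs; the gripper's body (76 mm by 85 mm) begins 54 mm behind the grasp point. The pads swing forward as they close: fully open they stand 13 mm farther back than shut.
Start: joints at [59.45, 7.471, 85.268, -0, 87.261, -4.893], TCP at [0.26, 0.541, 0.231] pointing down, gripper open.
Joint ranges: [-169.43, 169.43], [-51.17, 129.36], [1.28, 143.12], [-76.62, 256.62], [0, 156.53], [-152.29, 152.29]. Speed limits (degrees/s): [136.94, 136.94, 159.86, 180, 180, 180].

INTERFACE

Orientations are given as a 3x3 rotation matrix whose columns are the frame's x, y, z axes.
In Python, from plant import telemetry, read_camera, get_calibration, bot gives the robot as it stands.
- The arm moves only by the tool send_rows, never from a script. Its argument "deltas" is a list of rows, each a list of 5 numbers: the shift along the tool's x, y, z in m, then the turn about the tool's z in rad, then the finger opening in m, from 0 to 0.0854. A call has 1 to 20 rows; each row is the pose to reach, as a shift and turn from the pose commanded when the call began, along the tool's axes at that moment; what a row does not reach only later rows make up. A row lasts 1/8 s, in which the tool goes at most 62.5 mm and 10.7 degrees, less where a joint would pass 70% of its speed; a pose out of reach is approached as far as the arm can. A call with a gripper value outside its range is refused whole. The fingers move at their own pace and stop on an object; "grip_force" is the grip in N (left out, the last holds). Time passes only in rows, so rows that repeat a pose let the fingers close. It gives the time, the measured TCP pose, the force and the opening at its end, in the units of the state.
- telemetry.get_state(): the state, without advancing time (a new reading comes with each control period).
- read_camera(name): name is "scene" or "top" or "wrist"; returns (picture, depth): 400x640x3 uint8, red, green, blue; 400x640 float32, m along the optical axis (not along the pixel's ray), 0 where there is no reading.
- get_calibration(name): a dict with "fx", "fy", "cx", "cy" (pixels), "dist" ([k1, k2, p1, p2, k3] as OpenCV has them; the pictures are not rectified), "extrinsics" (4x4, takes a point from world to camera coordinates). Camera axes: x right, y up, looking along -z (the intrinsics and any distortion apply to the point x, -y, -z); pixel columns grow to the right and rows downward; lengths in m; the calibration is good to about 2 mm. A picture is of the moment at which its call begins: read the wrist's pose just before it. get_calibration takes no time and is no camera call; for the wrist camera it gives the pose at the moment of the call.
- bot.sign_off(): hands the job in, once; it reports no verdict.
The state is a dict: "time": time; "joint_positions": joint angles; "qvel": joint speeds; "joint_efforts": joint torques, N m; "ee_pos": TCP position; "orientation": TCP orientation; "ft_force": force on the tool from outside, world axes, zero at the start; "ft_torque": the same for the moment, N m; "gripper_width": opening from 0.0 (shut) to 1.0 (fully open).
Only numpy, scipy, OpenCV 4.12 (cv2) and the standard library are available. Lean on these libraries where they do the work, as an engineer would, in place of code of your own. Each camera call takes 0.05 s, during which the arm holds its last target.

## Working session

There is one attempt and no reset: what is moved stays moved. The work goes in short steps, Python scripts to look and compute and a tool call to move; the robot and the scene stay as the last step left them, time stands still between calls to the robot, and variables do not carry over. Pictures are saved under pics/ and viewed, and the job is handed in when it is done.

Besides the shell and the picture viewer there is one more tool, called after "Call:" by a JSON object that holds its "op" and its "data", one argument or row to a line. send_rows: Moves the arm, as the interface text tells. Its arguments: {"type":"object","properties":{"deltas":{"type":"array","items":{"type":"array","items":{"type":"number"}}},"grip_force":{"type":"number"}},"required":["deltas"]}

```bash
ls; mkdir -p pics
python3 - <<'E'
from plant import telemetry, read_camera, get_calibration, bot
import cv2
s=telemetry.get_state();print(s, bot.grip_depth)
for n in ("scene","top"):
    p,d=read_camera(n);c=get_calibration(n);print(n,c)
    cv2.imwrite(f"pics/{n}0.png",p[:,:,::-1])
    import numpy as np;np.save(f"{n}0.npy",d)
E
```

```text
pics
{'time': 0.0, 'joint_positions': array([ 5.94481127e+01,  7.51390248e+00,  8.53283149e+01, -6.71458299e-04,
        8.72611998e+01, -4.89290105e+00]), 'qvel': array([-0.00254535, -0.01030561,  0.01139156, -0.05518066,  0.02901959,
       -0.05262599]), 'joint_efforts': array([-1.15652398e-03, -5.69394815e+01, -5.00551164e+01, -5.19425066e-04,
        1.50094862e-02,  1.85104113e-05]), 'ee_pos': array([0.25951636, 0.54037625, 0.23026624]), 'orientation': array([[ 4.33012630e-01,  9.01387397e-01, -9.07418879e-04],
       [ 9.01386057e-01, -4.33013557e-01, -1.56033475e-03],
       [-1.79939076e-03, -1.42290072e-04, -9.99998371e-01]]), 'ft_force': array([-0.60879307,  0.01659492,  0.18472565]), 'ft_torque': array([-0.01621326, -0.0163968 , -0.000129  ]), 'gripper_width': 0.9987148896600316} 0.0187
scene {'fx': 436.07916388531197, 'fy': 436.07916388531197, 'cx': 322.0717054686122, 'cy': 196.569415326003, 'dist': array([0.01176609, 0.        , 0.        , 0.        , 0.        ]), 'extrinsics': array([[ 0.57576059, -0.81738824,  0.01939587, -0.24092083],
       [ 0.40358471,  0.30475227,  0.86269661, -0.26429523],
       [-0.711069  , -0.48887883,  0.50534975, -0.97386712],
       [ 0.        ,  0.        ,  0.        ,  1.        ]])}
top {'fx': 398.4703279623932, 'fy': 398.4703279623932, 'cx': 316.5707594937361, 'cy': 202.25501092511388, 'dist': array([-0.02980772,  0.        ,  0.        ,  0.        ,  0.        ]), 'extrinsics': array([[ 0.03292899, -0.99944108,  0.00576273,  0.05064249],
       [ 0.9744909 ,  0.03338658,  0.22192977, -0.50471608],
       [-0.22199813, -0.00169219,  0.97504562, -0.99718533],
       [ 0.        ,  0.        ,  0.        ,  1.        ]])}
```

View pics/scene0.png

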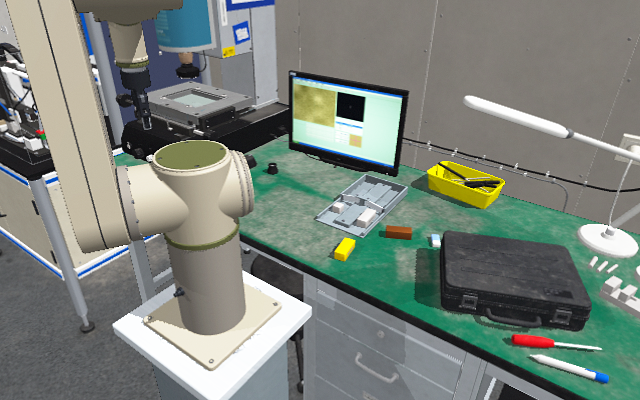

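View pics/top0.png

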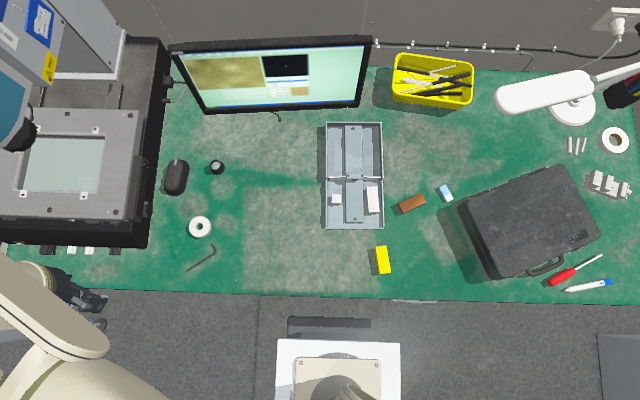

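The top view shows the box at about columns 325-383 and rows 122-229. The long block is in the right lane near (372,199), the short one in the left lane near (336,199), and the flaps are at row ~178. I'll enlarge that area.

Run:
```python
import cv2
im=cv2.imread("pics/top0.png")[112:240,312:396]
cv2.imwrite("pics/topcrop.png",cv2.resize(im,None,fx=4.6,fy=4.6,interpolation=cv2.INTER_CUBIC))
im=cv2.imread("pics/scene0.png")[165:245,305:420]
cv2.imwrite("pics/scenecrop.png",cv2.resize(im,None,fx=6,fy=6,interpolation=cv2.INTER_CUBIC))
```

```text
(no output)
```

View pics/topcrop.png

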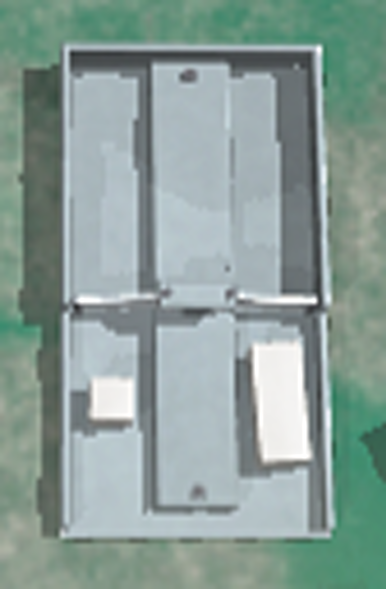

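View pics/scenecrop.png

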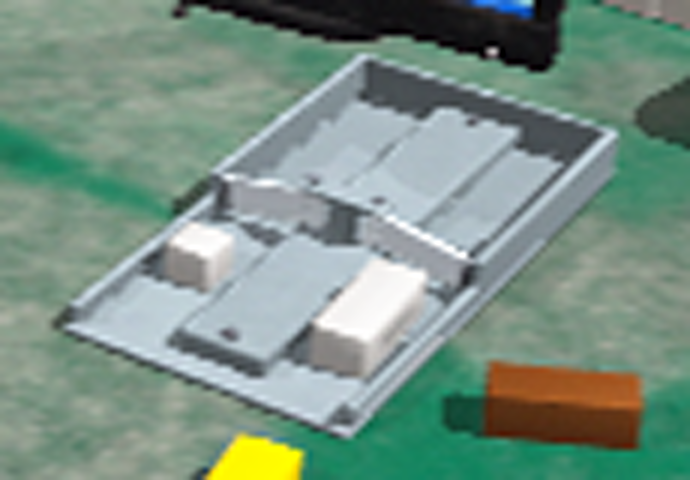

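```bash
cat > h.py <<'E'
import numpy as np, cv2
from plant import telemetry, read_camera, get_calibration, bot
def cast(name,uv,z,c=None):
    c=c or get_calibration(name)
    K=np.array([[c['fx'],0,c['cx']],[0,c['fy'],c['cy']],[0,0,1]])
    uv=np.asarray(uv,float).reshape(-1,1,2)
    n=cv2.undistortPoints(uv,K,c['dist']).reshape(-1,2)
    E=c['extrinsics'];R,t=E[:3,:3],E[:3,3]
    o=-R.T@t
    d=np.c_[n[:,0],-n[:,1],-np.ones(len(n))]@R
    z=np.broadcast_to(z,len(d))
    return o+d*((z-o[2])/d[:,2])[:,None]
E
python3 - <<'E'
from h import *
np.set_printoptions(precision=4,suppress=True)
f=lambda a:np.array(a)/4.6+[312,112]-0.39
P=cast('top',f([(63,528),(330,532),(64,46),(321,46),(64,300),(328,302)]),[.016,.016,.03,.03,.03,.03]);print(P)
print('block',cast('top',f([(250,343),(300,341),(311,463),(263,466)]),.028))
im=cv2.imread("pics/top0.png")
m=((im.min(2)>200)).astype(np.uint8)
n,l,st,ce=cv2.connectedComponentsWithStats(m)
for i in range(1,n):
    if 320<ce[i][0]<390 and 120<ce[i][1]<235 and st[i][4]>20:
        ys,xs=np.where(l==i); r=cv2.minAreaRect(np.c_[xs,ys].astype(np.float32)); print(st[i],ce[i],r)
        q=cast('top',np.vstack([ce[i],cv2.boxPoints(r)]),.028);print(q)
g=lambda a:np.array(a)/6+[305,165]-.42
# scene: bay far corners z .03, front right corner bottom z0, block top corners
print('scene',cast('scene',g([(362,55),(618,133),(350,437),(62,322)]),[.03,.03,0,0]))
print(cast('scene',g([(370,258),(427,274),(365,348),(313,326)]),.028))
E
```

```text
[[ 0.4457  0.0417  0.016 ]
 [ 0.4486 -0.1159  0.016 ]
 [ 0.7451  0.0499  0.03  ]
 [ 0.7509 -0.1094  0.03  ]
 [ 0.5814  0.0453  0.03  ]
 [ 0.5857 -0.1129  0.03  ]]
block [[ 0.5592 -0.0665  0.028 ]
 [ 0.5614 -0.0964  0.028 ]
 [ 0.4873 -0.1028  0.028 ]
 [ 0.4845 -0.0745  0.028 ]]
[364 175  17   3  23] [371.3913 176.5217] ((371.9508361816406, 176.54100036621094), (16.1153621673584, 1.629643440246582), 5.19442892074585)
[[ 0.5873 -0.0814  0.028 ]
 [ 0.5863 -0.0605  0.028 ]
 [ 0.591  -0.0609  0.028 ]
 [ 0.5883 -0.1053  0.028 ]
 [ 0.5836 -0.1049  0.028 ]]
[367 186  13  26 275] [372.6509 198.5745] ((372.62945556640625, 198.48873901367188), (25.858938217163086, 10.69875717163086), 85.03025817871094)
[[ 0.5248 -0.0849  0.028 ]
 [ 0.5595 -0.0671  0.028 ]
 [ 0.5631 -0.0964  0.028 ]
 [ 0.491  -0.1024  0.028 ]
 [ 0.4875 -0.0735  0.028 ]]
[332 194   9   9  81] [336. 198.] ((336.0, 198.0), (8.0, 8.0), 90.0)
[[0.5229 0.0151 0.028 ]
 [0.5338 0.0262 0.028 ]
 [0.5345 0.0044 0.028 ]
 [0.5121 0.004  0.028 ]
 [0.5114 0.0257 0.028 ]]
scene [[ 0.7487  0.0511  0.03  ]
 [ 0.7534 -0.1089  0.03  ]
 [ 0.4549 -0.1164  0.    ]
 [ 0.4535  0.0512  0.    ]]
[[ 0.5602 -0.0639  0.028 ]
 [ 0.5643 -0.0946  0.028 ]
 [ 0.4875 -0.1034  0.028 ]
 [ 0.489  -0.0733  0.028 ]]
```

Call:
{"op": "send_rows", "data": {
  "deltas": [
    [-0.034,0.032,0.005,-0.034,0.0],
    [-0.068,0.064,0.01,-0.068,0.0],
    [-0.103,0.097,0.02,-0.102,0.0],
    [-0.137,0.129,0.03,-0.136,0.0],
    [-0.171,0.161,0.04,-0.17,0.0],
    [-0.205,0.194,0.05,-0.204,0.0],
    [-0.24,0.226,0.06,-0.238,0.0],
    [-0.274,0.258,0.07,-0.271,0.0],
    [-0.308,0.29,0.08,-0.305,0.0],
    [-0.342,0.323,0.09,-0.339,0.0],
    [-0.377,0.355,0.1,-0.373,0.0],
    [-0.411,0.388,0.1,-0.407,0.0],
    [-0.445,0.42,0.1,-0.441,0.0],
    [-0.48,0.452,0.1,-0.475,0.0],
    [-0.48,0.452,0.1,-0.475,0.0],
    [-0.48,0.452,0.1,-0.475,0.0],
    [-0.48,0.452,0.1,-0.475,0.0]
  ]
}}

```text
time: 2.22
ee_pos: [0.459, -0.0865, 0.131]
orientation: [[-0.028, 1.0, -0.001], [1.0, 0.028, 0.0], [0.0, -0.001, -1.0]]
ft_force: [-1.0, -0.8, -0.5]
gripper_width: -0.001
```

Run:
```python
from h import *
s=telemetry.get_state();print(s['time'],s['ee_pos'],s['orientation'],s['gripper_width'],s['ft_force'])
c=get_calibration('wrist');p,d=read_camera('wrist');print(c)
np.savez('w1.npz',d=d,E=c['extrinsics'])
cv2.imwrite("pics/w1.png",p[:,:,::-1])
```

```text
2.225 [ 0.45902079 -0.08653577  0.13104028] [[-2.81936659e-02  9.99602347e-01 -5.14317765e-04]
 [ 9.99602402e-01  2.81938626e-02  3.79401594e-04]
 [ 3.93751328e-04 -5.03416551e-04 -9.99999796e-01]] -0.000573880929612982 [-1.00814569 -0.82298388 -0.54811904]
{'fx': 292.54757461422395, 'fy': 292.54757461422395, 'cx': 321.12488653341495, 'cy': 195.20258436400346, 'dist': array([-0.02371859,  0.        ,  0.        ,  0.        ,  0.        ]), 'extrinsics': array([[-2.68234565e-02,  9.99639975e-01, -6.50100450e-04,
         9.79092382e-02],
       [-9.55338893e-01, -2.58261670e-02, -2.94381741e-01,
         4.45222584e-01],
       [-2.94292546e-01, -7.27526957e-03,  9.55687694e-01,
        -1.49091741e-01],
       [ 0.00000000e+00,  0.00000000e+00,  0.00000000e+00,
         1.00000000e+00]])}
```

View pics/w1.png

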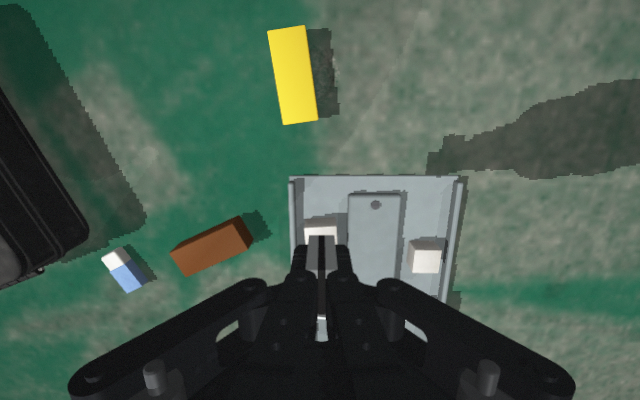

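The wrist picture shows the block's rear end just past the fingertips, at about (304-338, 222). The box front edge is at row 177, the walls are at columns 290 and 466, and the yellow block is at (293,75), clear of the path.

Run:
```python
import cv2
im=cv2.imread("pics/w1.png")[165:310,275:480]
cv2.imwrite("pics/w1c.png",cv2.resize(im,None,fx=3.9,fy=3.9,interpolation=cv2.INTER_CUBIC))
```

```text
(no output)
```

View pics/w1c.png

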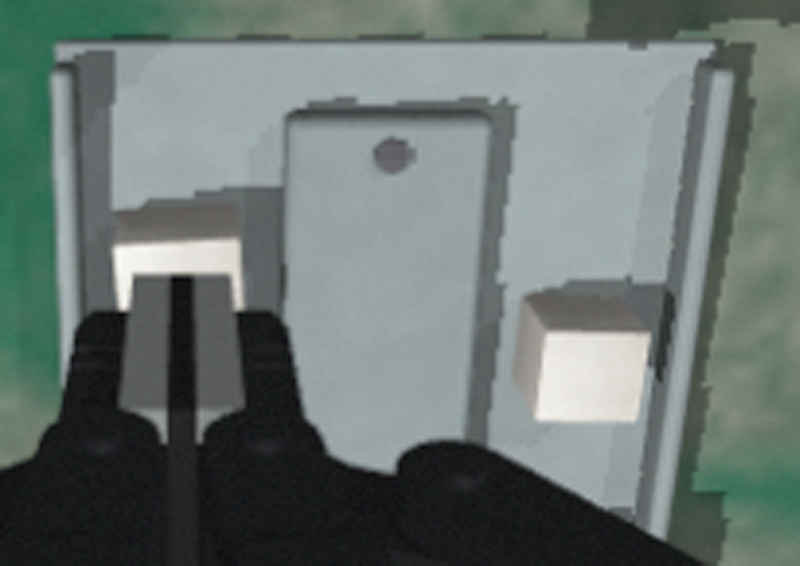

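Run:
```python
from h import *
np.set_printoptions(precision=4,suppress=True)
c=get_calibration('wrist'); c['extrinsics']=np.load('w1.npz')['E']
g=lambda a:np.array(a)/3.9+[275,165]-.37
print('box front floor corners',cast('wrist',g([(56,44),(716,43)]),.004,c))
print('wall front tops outer',cast('wrist',g([(53,66),(734,72)]),.016,c))
print('right wall',cast('wrist',g([(75,300),(77,66)]),.016,c))
print('island',cast('wrist',g([(287,112),(492,115),(467,435)]),.016,c))
print('block rear top',cast('wrist',g([(114,245),(241,238)]),.028,c))
print('block rear bottom',cast('wrist',g([(115,211),(240,205)]),.004,c))
```

```text
box front floor corners [[ 0.4489 -0.1163  0.004 ]
 [ 0.4442  0.0442  0.004 ]]
wall front tops outer [[ 0.4513 -0.1157  0.016 ]
 [ 0.4483  0.0438  0.016 ]]
right wall [[ 0.5111 -0.1107  0.016 ]
 [ 0.4511 -0.1101  0.016 ]]
island [[ 0.461  -0.0606  0.016 ]
 [ 0.4604 -0.0121  0.016 ]
 [ 0.547  -0.0092  0.016 ]]
block rear top [[ 0.4908 -0.1005  0.028 ]
 [ 0.4883 -0.0709  0.028 ]]
block rear bottom [[ 0.4919 -0.1016  0.004 ]
 [ 0.4894 -0.07    0.004 ]]
```

Call:
{"op": "send_rows", "data": {
  "deltas": [
    [0,0,0.02,0,0],
    [0,0,0.04,0,0],
    [0,0,0.06,0,0],
    [0,0,0.08,0,0],
    [0,0,0.1,0,0],
    [0,0,0.11,0,0],
    [0,0,0.118,0,0],
    [0,0,0.118,0,0],
    [0,0.006,0.118,0,0],
    [0,0.012,0.118,0,0],
    [0,0.016,0.118,0,0],
    [0,0.02,0.118,0,0],
    [0,0.024,0.118,0,0],
    [0,0.028,0.118,0,0],
    [0,0.032,0.118,0,0],
    [0,0.036,0.118,0,0],
    [0,0.04,0.118,0,0],
    [0,0.044,0.118,0,0],
    [0,0.046,0.118,0,0],
    [0,0.046,0.118,0,0]
  ]
}}

```text
time: 4.78
ee_pos: [0.5058, -0.0863, 0.0134]
orientation: [[-0.027, 1.0, 0.001], [1.0, 0.027, -0.0], [-0.0, 0.001, -1.0]]
ft_force: [-0.2, 0.4, 0.4]
gripper_width: 0.0
```

```bash
cat > look.py <<'E'
from h import *
import sys
k=sys.argv[1]
s=telemetry.get_state();print(s['time'],s['ee_pos'],s['ft_force'])
for n,(a,b,x,y),f in (('top',(112,240,312,396),4.6),('scene',(150,245,305,430),6)):
    p,d=read_camera(n); p=p[:,:,::-1]; cv2.imwrite(f"pics/{n}{k}_full.png",p)
    cv2.imwrite(f"pics/{n}{k}.png",cv2.resize(p[a:b,x:y],None,fx=f,fy=f,interpolation=cv2.INTER_CUBIC))
E
python3 look.py 2
```

```text
4.775 [ 0.50577518 -0.08628461  0.01341318] [-0.21668294  0.43175393  0.39073296]
```

View pics/top2.png

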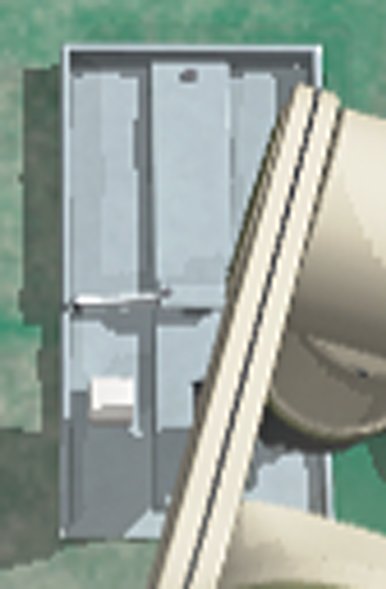

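View pics/scene2.png

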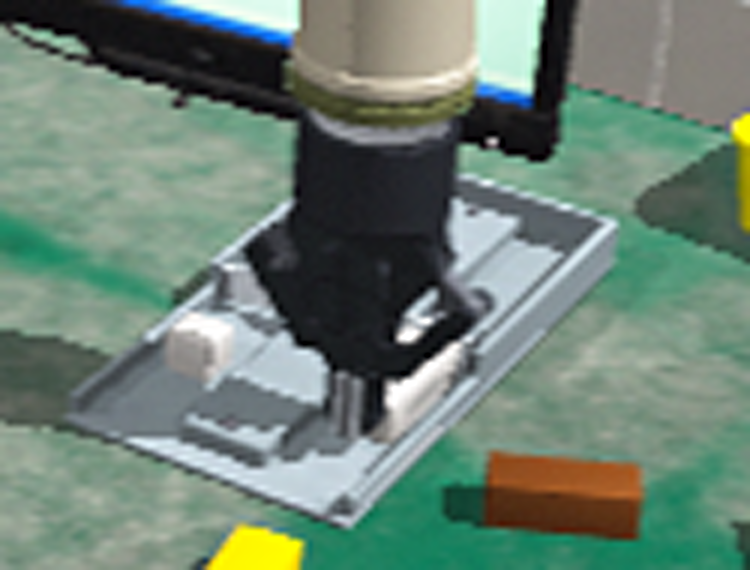

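The top view is blocked by the arm. The scene view shows the fingers behind the block at about (360,400), with the block advanced. I'll look with the wrist camera.

```bash
cat > wl.py <<'E'
from h import *
import sys
k=sys.argv[1]
c=get_calibration('wrist');p,d=read_camera('wrist')
np.savez(f'w{k}.npz',E=c['extrinsics'])
cv2.imwrite(f"pics/w{k}.png",p[:,:,::-1])
E
python3 wl.py 2
```

```text
(no output)
```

View pics/w2.png

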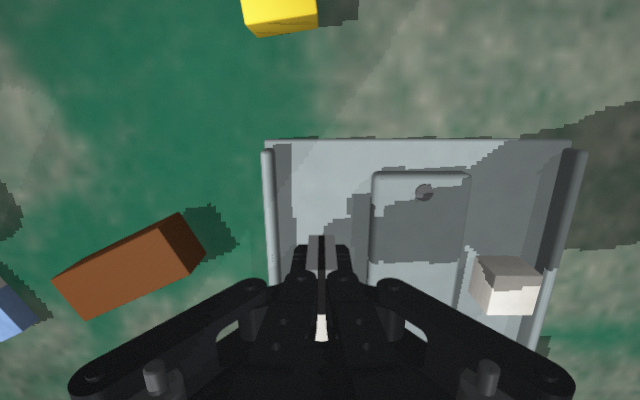

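Fingers sit at column 322, mid-lane between the wall at 276 and the island at 370. The block is white between the fingers at (321,325). I'll continue slowly.

Call:
{"op": "send_rows", "data": {
  "deltas": [
    [0,0.004,0,0,0],
    [0,0.008,0,0,0],
    [0,0.012,0,0,0],
    [0,0.016,0,0,0],
    [0,0.02,0,0,0],
    [0,0.024,0,0,0],
    [0,0.028,0,0,0],
    [0,0.032,0,0,0],
    [0,0.036,0,0,0],
    [0,0.04,0,0,0],
    [0,0.044,0,0,0],
    [0,0.048,0,0,0],
    [0,0.052,0,0,0],
    [0,0.056,0,0,0],
    [0,0.06,0,0,0],
    [0,0.06,0,0,0]
  ]
}}

```text
time: 6.92
ee_pos: [0.5661, -0.0846, 0.0134]
orientation: [[-0.027, 1.0, 0.001], [1.0, 0.027, -0.0], [-0.0, 0.001, -1.0]]
ft_force: [0.6, -0.6, 0.1]
gripper_width: 0.003
```

```bash
python3 look.py 3
```

```text
6.925 [ 0.56609585 -0.08462365  0.0133917 ] [ 0.63566181 -0.57716339  0.05195429]
```

View pics/scene3.png

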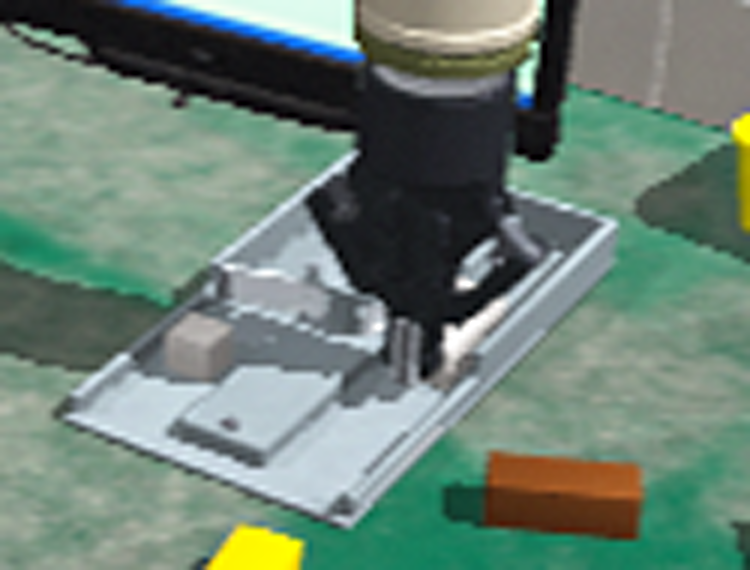

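View pics/top3.png

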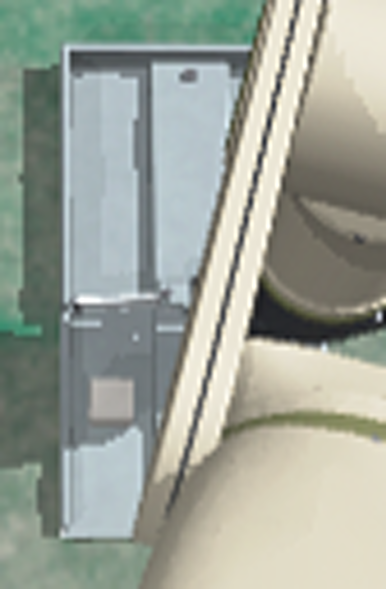

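```bash
python3 wl.py 3
python3 - <<'E'
from h import *
im=cv2.imread("pics/scene3_full.png")[185:225,355:405]
cv2.imwrite("pics/s3z.png",cv2.resize(im,None,fx=14,fy=14,interpolation=cv2.INTER_CUBIC))
E
```

```text
(no output)
```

View pics/s3z.png

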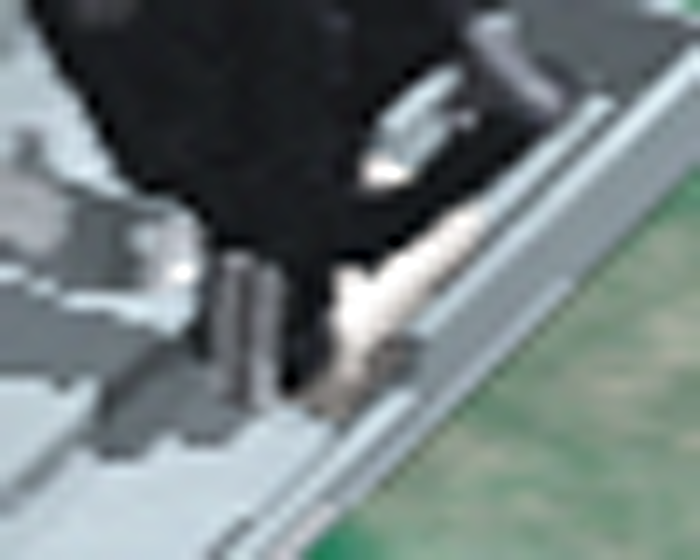

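View pics/w3.png

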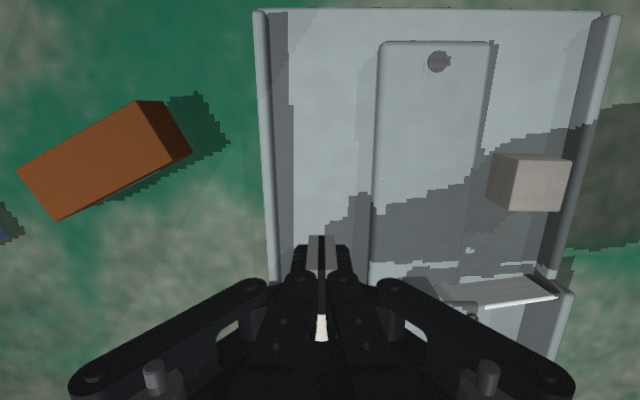

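Run:
```python
from h import *
g=lambda a:np.array(a)/14.+[355,185]-.46
q=np.vstack([cast('scene',g([(485,222),(375,345)]),.028),cast('scene',g([(340,415)]),.004)])
a=.027;R=np.array([[np.cos(a),np.sin(a)],[-np.sin(a),np.cos(a)]])
print((q[:,:2]-[.5866,-.0323])@R.T)
```

```text
[[ 0.05232369 -0.06907524]
 [-0.00876741 -0.07264491]
 [-0.00354204 -0.06377878]]
```

The block's right edge is about 69-71 mm from the box's mid-line, so its centre is at y ≈ -55. Its rear is at x ≈ -9, as the fingers predict. It overlaps the fingers well, so I'll push to the end, with centre x expected near 105 mm, slowing at the end.

Call:
{"op": "send_rows", "data": {
  "deltas": [
    [0,0.004,0,0,0],
    [0,0.008,0,0,0],
    [0,0.013,0,0,0],
    [0,0.018,0,0,0],
    [0,0.023,0,0,0],
    [0,0.028,0,0,0],
    [0,0.033,0,0,0],
    [0,0.038,0,0,0],
    [0,0.043,0,0,0],
    [0,0.048,0,0,0],
    [0,0.053,0,0,0],
    [0,0.058,0,0,0],
    [0,0.063,0,0,0],
    [0,0.067,0,0,0],
    [0,0.071,0,0,0],
    [0,0.074,0,0,0],
    [0,0.077,0,0,0],
    [0,0.079,0,0,0],
    [0,0.08,0,0,0],
    [0,0.08,0,0,0]
  ]
}}

```text
time: 9.57
ee_pos: [0.6455, -0.0825, 0.0133]
orientation: [[-0.027, 1.0, 0.0], [1.0, 0.027, 0.0], [0.0, 0.0, -1.0]]
ft_force: [-1.6, 0.9, -0.0]
gripper_width: 0.001
```

```bash
python3 look.py 4
```

```text
9.575 [ 0.64546198 -0.08245314  0.01327833] [-1.63026406  0.85687124 -0.03595801]
```

View pics/scene4.png

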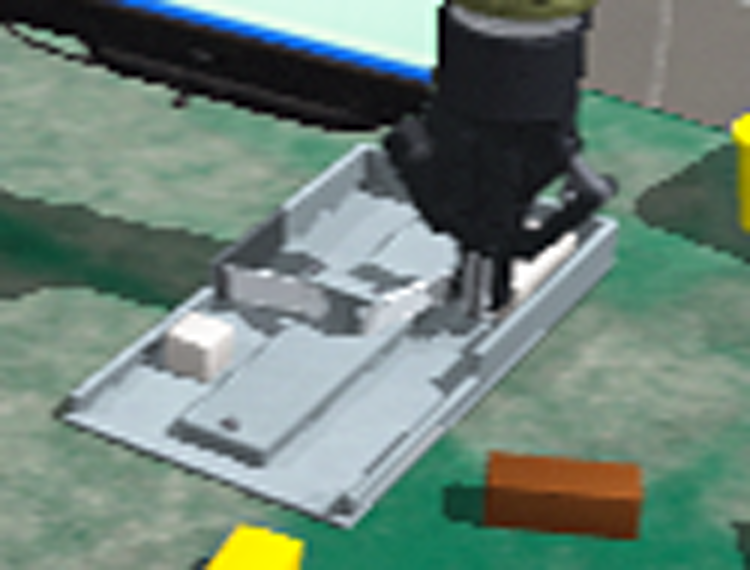

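The right flap is swung open at about (410,300), and the block sits deep in the bay at about (540,265). I'll withdraw straight back along the lane, then raise the arm and move it clear.

Call:
{"op": "send_rows", "data": {
  "deltas": [
    [0,-0.005,0,0,0],
    [0,-0.012,0,0,0],
    [0,-0.02,0,0,0],
    [0,-0.03,0,0,0],
    [0,-0.04,0,0,0],
    [0,-0.05,0,0,0],
    [0,-0.06,0,0,0],
    [0,-0.07,0,0,0],
    [0,-0.085,0,0,0],
    [0,-0.1,0,0,0],
    [0,-0.12,0,0,0],
    [0,-0.14,0,0,0],
    [0,-0.16,0,0,0],
    [0,-0.18,0,0,0],
    [0,-0.18,-0.03,0,0],
    [0,-0.18,-0.07,0,0],
    [0,-0.18,-0.11,0,0],
    [0,-0.18,-0.15,0,0],
    [0,-0.18,-0.19,0,0],
    [0,-0.18,-0.2,0,0]
  ]
}}

```text
time: 12.18
ee_pos: [0.4667, -0.0878, 0.2167]
orientation: [[-0.027, 1.0, 0.005], [1.0, 0.027, -0.002], [-0.002, 0.005, -1.0]]
ft_force: [0.3, -0.8, -0.1]
gripper_width: -0.008
```

Call:
{"op": "send_rows", "data": {
  "deltas": [
    [0.03,0,0,0,0],
    [0.07,0,0,0,0],
    [0.11,0,0,0,0],
    [0.15,0,0,0,0],
    [0.19,0,0,0,0],
    [0.23,0,0,0,0],
    [0.27,0,0,0,0],
    [0.3,0,0,0,0],
    [0.3,0,0,0,0],
    [0.3,0,0,0,0]
  ]
}}

```text
time: 13.42
ee_pos: [0.4568, 0.2119, 0.2124]
orientation: [[-0.027, 1.0, -0.001], [1.0, 0.027, -0.001], [-0.001, -0.001, -1.0]]
ft_force: [0.1, -0.2, 0.5]
gripper_width: -0.002
```

```bash
python3 look.py 5
```

```text
13.425 [0.45675148 0.21189042 0.21241718] [ 0.0625686  -0.24293405  0.54397196]
```

View pics/top5.png

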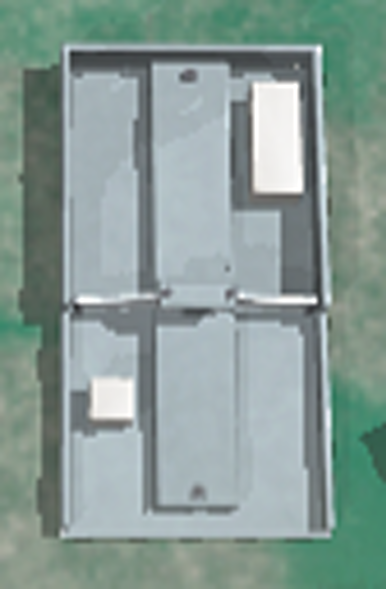

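View pics/scene5.png

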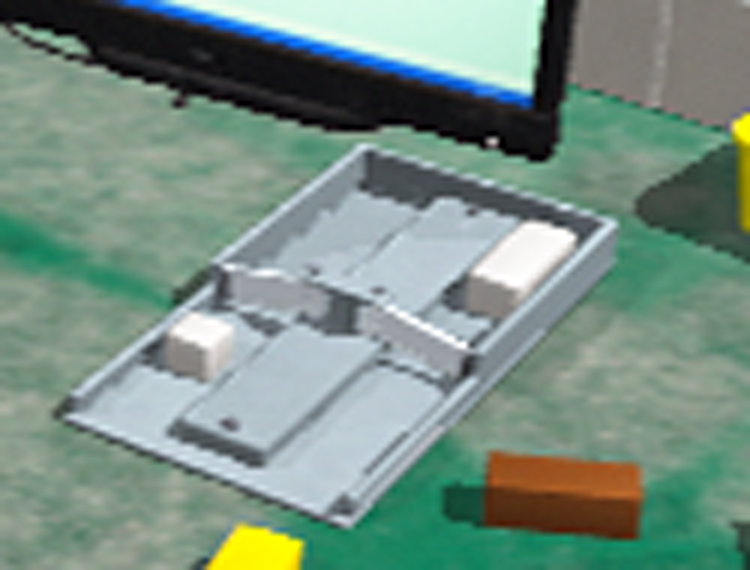

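The block lies in the bay at crop (277,137), straight and at the same place in both views. Both flaps look shut at row ~300, and the short block is unchanged at (111,398). I'll measure the block before handing in.

Run:
```python
from h import *
im=cv2.imread("pics/top5_full.png"); m=(im.min(2)>200).astype(np.uint8)
n,l,st,ce=cv2.connectedComponentsWithStats(m)
a=.027;R=np.array([[np.cos(a),np.sin(a)],[-np.sin(a),np.cos(a)]])
for i in range(1,n):
    if 320<ce[i][0]<390 and 120<ce[i][1]<235 and st[i][4]>15:
        q=cast('top',ce[i],.028);print(st[i],(q[:,:2]-[.5866,-.0323])@R.T)
d=np.abs(cv2.absdiff(im,cv2.imread("pics/top0.png"))).max(2)[172:182,327:382];print('flap diff max',d.max(),(d>40).sum())
bot.sign_off()
```

```text
[367 130  11  24 246] [[ 0.10172272 -0.05247109]]
[364 176  17   2  17] [[-0.00131487 -0.05072752]]
[332 194   9   9  81] [[-0.06236189  0.04907663]]
flap diff max 9 0
the job is handed in; nothing more can be done
```

The long block is through the right lane's flap and lying in the bay. The job was handed in at about 13.5 s. No verdict is reported, so what follows rests on my own checks.

With the fingers shut, I pushed the block slowly along the right lane, at roughly 30–50 mm/s. It swung the flap open and went right through. I then drew the fingers straight back along the lane and moved the arm up and clear.

- **Long block:** its centre measured x ≈ 102 mm and y ≈ -52 mm in the box frame. Both are within limits, and it looked flat and straight.
- **Flaps:** both looked the same as in the starting picture, so I take them as shut.
- **Short block:** it showed no movement in the top picture.
- **Forces:** wrist force at the end of each move stayed under 2 N.
- **Not measured:** I did not compare the ring gauge, loupe and eraser before and after; the arm did not work near them. The flap angle and the block's speed were never read directly.

No check failed, and the one small disagreement was the block's sideways position. A mid-push view put it about 2–3 mm further right than the final measurement, which is within how well I could read those pictures.

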